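Load the two roller feed chutes

TASK

Load the four loose steel rollers into the two sloping feed chutes: the two long rollers belong in the wide chute, the two short ones in the narrow chute. Lay each across its chute so that it rolls down; in both chutes the thick roller goes in first, so that it ends against the stop at the low end with the thin one resting against it. Leave the bolt and the wooden offcut where they lie.

Things in the scene. Friction and masses are not known exactly. Their poses are not given: they have to be found in the camera images.
- roller_long_thick: Long thick bare steel roller, a plain cylinder 80 mm long and 36 mm in diameter, lying on its side on the bench. Origin at its centre (18 mm above the bench at the start), x along its axis; y and z turn with it as it rolls. It rolls freely when pushed.
- roller_long_thin: Long thin bare steel roller, a plain cylinder 80 mm long and 26 mm in diameter, lying on its side on the bench. Origin at its centre (13 mm above the bench at the start), x along its axis; y and z turn with it as it rolls. It rolls freely when pushed.
- roller_short_thick: Short thick bare steel roller, a plain cylinder 50 mm long and 36 mm in diameter, lying on its side on the bench. Origin at its centre (18 mm above the bench at the start), x along its axis; y and z turn with it as it rolls. It rolls freely when pushed.
- roller_short_thin: Short thin bare steel roller, a plain cylinder 50 mm long and 26 mm in diameter, lying on its side on the bench. Origin at its centre (13 mm above the bench at the start), x along its axis; y and z turn with it as it rolls. It rolls freely when pushed.
- wide_chute: Wide feed chute, fixed: pale wooden rails, grey floor, dark wooden stop at the low end. Origin: centre of base, on the bench; x up the slope, y across. 206 mm long, 94 mm clear between the rails (22 mm high over the floor). Floor surface at z = 33.3 mm + 0.2126 x (12 degrees). Stop's inner face at x = -88 mm, its top z = 43 mm; back board x = 92 mm, top z = 64 mm.
- narrow_chute: Narrow feed chute, fixed: pale wooden rails, grey floor, dark wooden stop at the low end. Origin: centre of base, on the bench; x up the slope, y across. 206 mm long, 64 mm clear between the rails (22 mm high over the floor). Floor surface at z = 33.3 mm + 0.2126 x (12 degrees). Stop's inner face at x = -88 mm, its top z = 43 mm; back board x = 92 mm, top z = 64 mm.
- wide_chute_mouth (a point): Point on the wide chute's floor surface midway between the rails, at x = 20 mm in the chute's frame, axes as the chute's: a good place to lay a roller in. Laid across here (axis along the chute's y) it rolls down by itself to the stop, or to the roller before it, ending with its centre about 30 mm up the slope from that one's; laid along the slope it stays where it is.
- narrow_chute_mouth (a point): Point on the narrow chute's floor surface midway between the rails, at x = 20 mm in the chute's frame, axes as the chute's: a good place to lay a roller in. Laid across here (axis along the chute's y) it rolls down by itself to the stop, or to the roller before it, ending with its centre about 30 mm up the slope from that one's; laid along the slope it stays where it is.
- bolt: Steel hexagon bolt with nut, 22 x 78 x 19 mm, lying among the rollers; not to be moved. Origin at the centre of its underside, y along its length.
- offcut: Planed wooden offcut, 45 x 90 x 22 mm, lying near the rollers; not to be moved. Origin at the centre of its underside, y along its length.
Not all that is in view belongs to the job. Leave any purple look-alike of the roller_short_thick alone.

How it is judged:
At the end, for the whole second after the job is handed in: Wide chute: long thick roller against the stop, long thin one against it; narrow chute: short thick and short thin likewise. Each roller's centre within 8 mm of that resting place along the chute and in height, within 15 mm across; released and at rest (x of roller_long_thick in the frame of wide_chute between -0.078 and -0.062 m and y of roller_long_thick in the frame of wide_chute between -0.015 and 0.015 m and z of roller_long_thick in the frame of wide_chute between 0.0288 and 0.0448 m and linear speed of each of roller_long_thick, roller_long_thin, roller_short_thick, roller_short_thin below 0.02 m/s and angular speed of each of roller_long_thick, roller_long_thin, roller_short_thick, roller_short_thin below 0.5 rad/s and x of roller_long_thin in the frame of wide_chute between -0.048 and -0.032 m and y of roller_long_thin in the frame of wide_chute between -0.015 and 0.015 m and z of roller_long_thin in the frame of wide_chute between 0.0301 and 0.0461 m and x of roller_short_thick in the frame of narrow_chute between -0.078 and -0.062 m and y of roller_short_thick in the frame of narrow_chute between -0.015 and 0.015 m and z of roller_short_thick in the frame of narrow_chute between 0.0288 and 0.0448 m and x of roller_short_thin in the frame of narrow_chute between -0.048 and -0.032 m and y of roller_short_thin in the frame of narrow_chute between -0.015 and 0.015 m and z of roller_short_thin in the frame of narrow_chute between 0.0301 and 0.0461 m); the robot touches nothing.
It fails at once if the bolt is moved more than 25 mm (distance of bolt from where it was at the start of the episode above 0.025 m).
It fails at once if the wooden offcut is moved more than 25 mm (distance of offcut from where it was at the start of the episode above 0.025 m).
It also fails if it takes over 104 s, if anything falls off the work surface, if the arm or the gripper's body presses on something with over 40 N, if the wrist force passes 120 N, or if a joint passes its speed limit or range.

ROBOT

A 6-joint arm with a two-finger parallel gripper is mounted at the origin on a cart in front of the work surface, level with it; the furniture and walls round the work are solid. World frame = base frame: x ahead of the robot, y to its left, z up, the work surface at z = 0. Lengths are in m, angles in rad, forces in N, time in s.
With the tool pointing down it reaches from about 0.3 to 0.775 m from the base axis. Payload 14.6 kg.
Tool frame: the origin (TCP) lies midway between the tips of the shut fingers; the grasp point (between the pads) lies 19 mm behind it; z points along the fingers, y is the direction in which the jaws open and shut (so a half turn about z gives the same grasp; the last joint's range is limited). The gripper opens to 94 mm and grips with 3 to 60 N. Pads are 16 mm wide; open, the fingers measure 119 mm over their backs; the gripper's body (75 mm by 177 mm) begins 78 mm behind the grasp point.
Start: joints at [1.265, 0.3, 1.521, -0, 1.321, -0.067], TCP at [0.13, 0.534, 0.205] pointing down, gripper open.
Joint ranges: [-3.03, 3.03], [-0.79, 2.21], [0.23, 2.52], [-1.04, 4.18], [0, 3.07], [-2.55, 2.55]. Speed limits (rad/s): [2.22, 2.22, 2.57, 3.14, 3.14, 3.14].

INTERFACE

Orientations are given as [roll, pitch, yaw] about the fixed x, y, z axes, in that order (R = Rz(yaw) Ry(pitch) Rx(roll)).
In Python, from station import sensors, eyes, ctrl gives the robot as it stands.
- The arm moves only by the shell command python3 -m creep 'ROWS' [FORCE]. ROWS is JSON, one flat list of numbers, 7 for each row, row after row: the shift along the tool's x, y, z in cm, then the turn, a rotation vector about the tool's x, y, z in degrees, then the gripper command: -1 is shut, 1 is fully open, values between are in proportion. In form: [x, y, z, rx, ry, rz, gripper, x, y, z, rx, ry, rz, gripper, ...]. A call has 1 to 12 rows; each row is the pose to reach, as a shift and turn from the pose commanded when the call began, along the tool's axes at that moment; what a row does not reach only later rows make up. A row lasts 1/8 s, in which the tool goes at most 62.5 mm and 10.7 degrees, less where a joint would pass 70% of its speed; a pose out of reach is approached as far as the arm can. A call with a gripper value outside its range is refused whole. The fingers move at their own pace and stop on an object; FORCE is the grip in N (left out, the last holds). Time passes only in rows, so rows that repeat a pose let the fingers close. It gives the time, the measured TCP pose, the force and the opening at its end, in the units of the state.
- sensors.get_obs(): the state, without advancing time (a new reading comes with each control period).
- eyes.camera(name): name is "side" or "top" or "wrist"; returns a dict with "color" (400x640x3 uint8, red, green, blue), "fx", "fy", "cx", "cy" (pixels), "k1" (the pictures are not rectified: a ray, as slopes to the right and down, at radius r is drawn at 1 + k1 r^2 times it, then the intrinsics apply), "R" (3x3) and "t" (3): a world point X has camera coordinates R X + t. Camera axes: x right, y down, z forward; pixel columns grow to the right and rows downward; lengths in m; the calibration is good to about 2 mm. A picture is of the moment at which its call begins. There is no depth.
- ctrl.hand_in(): hands the job in, once; it reports no verdict.
The state is a dict: "time_s": time; "qpos": joint angles; "joint_vel": joint speeds; "tau": joint torques, N m; "ee_pos": TCP position; "eef_rot": TCP orientation; "force": force on the tool from outside, world axes, zero at the start; "moment": the same for the moment, N m; "grip_width": finger opening in m.
Only numpy, scipy, OpenCV 4.12 (cv2) and the standard library are available. Lean on these libraries where they do the work, as an engineer would, in place of code of your own. Each camera call takes 0.05 s, during which the arm holds its last target.

## Working session

There is one attempt and no reset: what is moved stays moved. The work goes in short steps, Python scripts to look and compute and a shell command to move; the robot and the scene stay as the last step left them, time stands still between calls to the robot, and variables do not carry over. Pictures are saved under pics/ and viewed, and the job is handed in when it is done.

```bash
ls; mkdir -p pics; python3 - <<'E'
from station import sensors, eyes, ctrl
import cv2
o=sensors.get_obs(); print(o)
for n in ("side","top","wrist"):
    c=eyes.camera(n); cv2.imwrite(f"pics/{n}0.png",c["color"][:,:,::-1]); print(n,{k:v for k,v in c.items() if k!="color"})
E
```

```text
pics
{'time_s': 0.0, 'qpos': array([ 1.26536655e+00,  3.00442261e-01,  1.52161118e+00, -5.15322011e-05,
        1.32069839e+00, -6.66192824e-02]), 'joint_vel': array([-0.0007302 , -0.00024592, -0.00041022,  0.00148631,  0.00027364,
       -0.00077188]), 'tau': array([-1.57891176e-03, -5.31804407e+01, -3.52748144e+01,  7.07406714e-02,
        2.44121114e-02, -7.84901999e-05]), 'ee_pos': array([0.13004406, 0.53412097, 0.20488942]), 'eef_rot': array([-3.14043272e+00, -2.73631494e-05,  2.90279492e+00]), 'force': array([0.14780495, 0.18763855, 0.48516754]), 'moment': array([ 0.07509329,  0.00300978, -0.02200608]), 'grip_width': 0.0937822298193895}
side {'fx': 429.4406110923651, 'fy': 429.4406110923651, 'cx': 318.767612801789, 'cy': 194.83326693101668, 'k1': -0.053309562829603835, 'R': array([[-0.32397098, -0.94592281, -0.01651801],
       [-0.7574086 ,  0.26978943, -0.59459724],
       [ 0.56689948, -0.18012136, -0.80385402]]), 't': array([-0.01090811,  0.51825245,  0.77240618])}
top {'fx': 509.0372531333049, 'fy': 509.0372531333049, 'cx': 319.2229199524088, 'cy': 201.3758565344737, 'k1': -0.08959714019242047, 'R': array([[ 0.02914334, -0.99955283,  0.0066935 ],
       [-0.99007779, -0.02978669, -0.13732709],
       [ 0.13746506, -0.00262491, -0.99050314]]), 't': array([-0.2124869 ,  0.55434294,  1.46806813])}
wrist {'fx': 284.21505436799646, 'fy': 284.21505436799646, 'cx': 317.6607933377637, 'cy': 199.72879247990917, 'k1': -0.04304107914594034, 'R': array([[ 0.23640829,  0.97165298, -0.00126683],
       [ 0.9299048 , -0.22587228,  0.29027362],
       [ 0.28175909, -0.06980113, -0.95694285]]), 't': array([-0.54970021, -0.03087099,  0.3939832 ])}
```

View pics/top0.png

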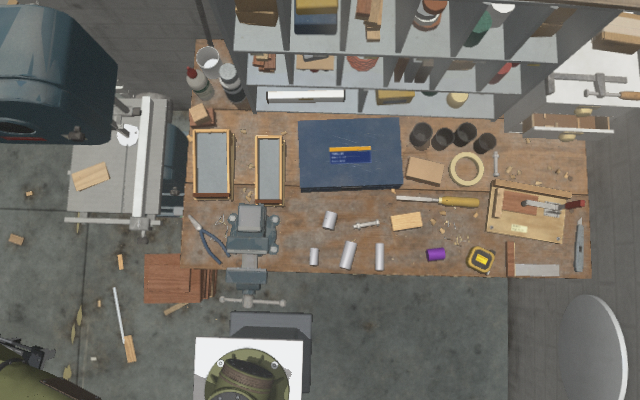

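View pics/side0.png

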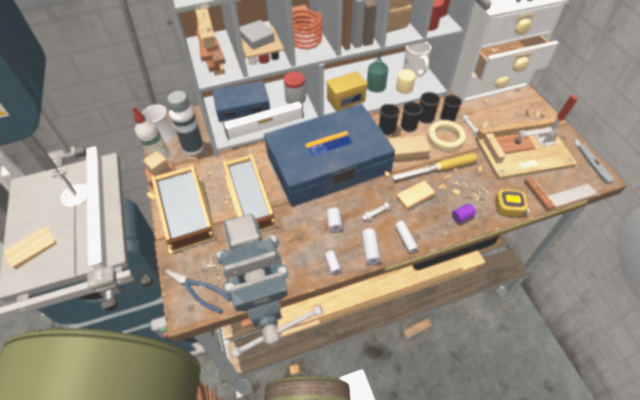

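View pics/wrist0.png

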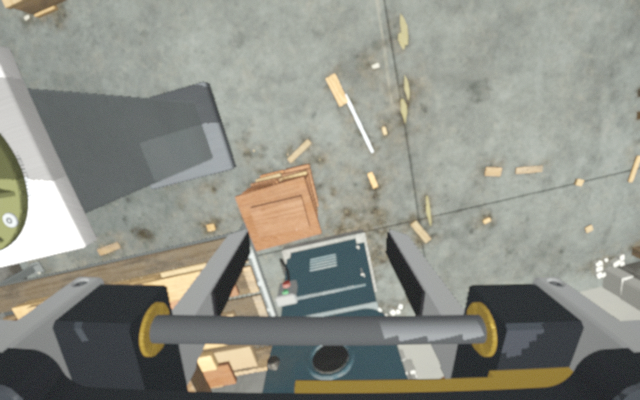

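The top view shows the wide chute at (212,163) and the narrow one at (269,170). The steel rollers are at about (330,220), (314,256), (348,255) and (380,257), with the bolt at (367,224), the offcut at (406,221) and the purple decoy at (435,254). I'll take enlarged crops next.

```bash
cat > h.py <<'E'
import numpy as np, cv2
from station import sensors, eyes, ctrl
def K(c): return np.array([[c['fx'],0,c['cx']],[0,c['fy'],c['cy']],[0,0,1.]])
def D(c): return np.array([c['k1'],0,0,0,0.])
def ray(c,p):
    q=cv2.undistortPoints(np.array(p,float).reshape(-1,1,2),K(c),D(c)).reshape(-1,2)
    d=np.c_[q,np.ones(len(q))]@c['R']; o=-c['R'].T@c['t']; return o,d
def toz(c,p,z):
    o,d=ray(c,p); s=(z-o[2])/d[:,2]; return o+d*s[:,None]
def proj(c,X):
    X=np.array(X,float).reshape(-1,3); return cv2.projectPoints(X,cv2.Rodrigues(c['R'])[0],c['t'],K(c),D(c))[0].reshape(-1,2)
def crop(img,u0,u1,v0,v1,s,name):
    cv2.imwrite('pics/'+name,cv2.resize(img[v0:v1,u0:u1,::-1],None,fx=s,fy=s,interpolation=cv2.INTER_CUBIC))
E
python3 - <<'E'
from h import *
c=eyes.camera('top'); np.save('top0.npy',c,allow_pickle=True)
s=eyes.camera('side'); np.save('side0.npy',s,allow_pickle=True)
crop(c['color'],180,300,110,290,3,'a_ch.png')
crop(c['color'],290,450,195,280,5,'a_ro.png')
crop(s['color'],140,290,140,350,2.8,'a_sch.png')
E
```

```text
(no output)
```

View pics/a_ch.png

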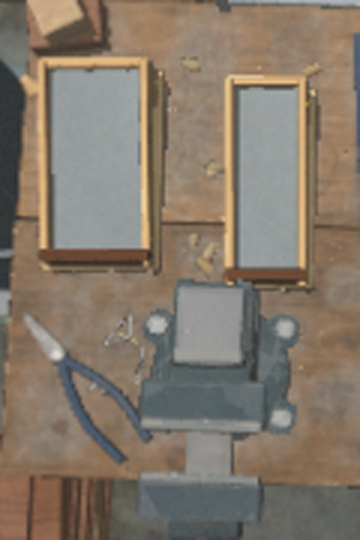

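View pics/a_ro.png

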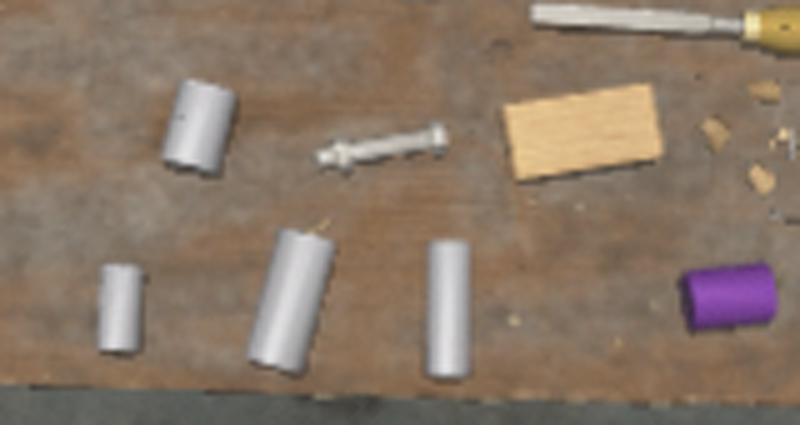

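View pics/a_sch.png

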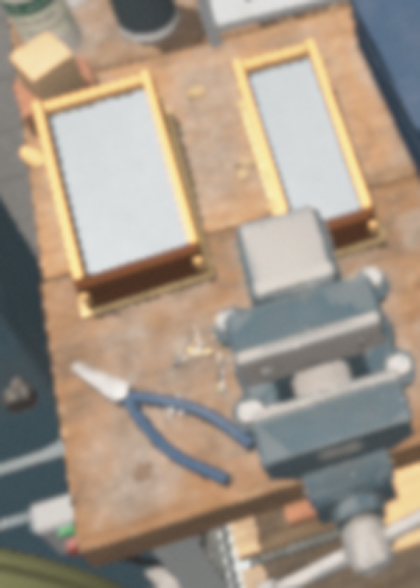

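```bash
python3 - <<'E'
from h import *
c=np.load('top0.npy',allow_pickle=True).item(); s=np.load('side0.npy',allow_pickle=True).item()
print('cam',-c['R'].T@c['t'],-s['R'].T@s['t'])
for nm,cam,box,thr in (('top',c,(300,395,205,272),0),('side',s,(315,425,200,280),0)):
    im=cam['color'].astype(int); hsv=cv2.cvtColor(cam['color'],cv2.COLOR_RGB2HSV)
    m=((hsv[...,1]<45)&(hsv[...,2]>125)).astype(np.uint8)
    u0,u1,v0,v1=box; mm=np.zeros_like(m); mm[v0:v1,u0:u1]=m[v0:v1,u0:u1]
    for cn in cv2.findContours(mm,cv2.RETR_EXTERNAL,cv2.CHAIN_APPROX_NONE)[0]:
        if cv2.contourArea(cn)<60: continue
        M=cv2.moments(cn); p=[M['m10']/M['m00'],M['m01']/M['m00']]
        r=cv2.minAreaRect(cn); b=cv2.boxPoints(r)
        # world box at z .016
        W=toz(cam,b,0.016)[:,:2]; e=[W[1]-W[0],W[2]-W[1]]; L=[np.linalg.norm(x) for x in e]
        ax=e[int(np.argmax(L))]; a=np.degrees(np.arctan2(ax[1],ax[0]))%180
        print(nm,np.round(p,1),'area',cv2.contourArea(cn),'L',np.round(np.array(sorted(L))*1e3,1),'axis deg',round(a,1),'z13',np.round(toz(cam,[p],.013)[0],4)[:2],'z18',np.round(toz(cam,[p],.018)[0],4)[:2])
# floors
hsv=cv2.cvtColor(c['color'],cv2.COLOR_RGB2HSV)
m=((hsv[...,1]<60)&(hsv[...,2]>110)).astype(np.uint8)
for box in ((192,236,126,206),(250,288,130,210)):
    u0,u1,v0,v1=box; mm=np.zeros_like(m); mm[v0:v1,u0:u1]=m[v0:v1,u0:u1]
    cn=max(cv2.findContours(mm,cv2.RETR_EXTERNAL,cv2.CHAIN_APPROX_NONE)[0],key=cv2.contourArea)
    print(cv2.contourArea(cn),cv2.minAreaRect(cn),np.round(cv2.boxPoints(cv2.minAreaRect(cn)),1).tolist())
    cv2.drawContours(c['color'],[cn],-1,(255,0,0),1)
crop(c['color'],180,300,110,220,6,'b.png')
E
```

```text
cam [ 0.35322714 -0.19202629  1.53167467] [-0.0488817  -0.0110104   0.92887311]
top [313.1 255.6] area 118.0 L [23.8 50.3] axis deg 1.7 z13 [ 0.401  -0.1825] z18 [ 0.4008 -0.1825]
top [379.1 255.8] area 201.0 L [23.9 77. ] axis deg 0.8 z13 [ 0.406 -0.379] z18 [ 0.4058 -0.3783]
top [347.2 254.4] area 274.5 L [33.9 80.7] axis deg 165.4 z13 [ 0.4074 -0.2838] z18 [ 0.4072 -0.2835]
top [365.5 223.8] area 87.5 L [18.7 79.1] axis deg 100.7 z13 [ 0.5004 -0.3367] z18 [ 0.5    -0.3363]
top [329.  219.2] area 161.5 L [34.1 50.9] axis deg 169.6 z13 [ 0.511  -0.2268] z18 [ 0.5105 -0.2267]
side [332.1 260.9] area 245.5 L [29.9 70.7] axis deg 177.3 z13 [ 0.4009 -0.1827] z18 [ 0.3985 -0.1817]
side [370.5 246.2] area 478.5 L [ 38.8 101.7] axis deg 164.8 z13 [ 0.4075 -0.2846] z18 [ 0.405  -0.2831]
side [406.  236.2] area 322.5 L [31.2 93.1] axis deg 179.0 z13 [ 0.4042 -0.3784] z18 [ 0.4017 -0.3764]
side [334.  219.2] area 309.0 L [37.8 76.4] axis deg 168.0 z13 [ 0.511  -0.2277] z18 [ 0.508  -0.2265]
side [374.6 212.1] area 158.5 L [24.9 84.4] axis deg 104.4 z13 [ 0.4965 -0.3337] z18 [ 0.4936 -0.3319]
1681.5 ((211.5, 162.5), (59.0, 29.0), 90.0) [[197.0, 133.0], [226.0, 133.0], [226.0, 192.0], [197.0, 192.0]]
1080.5 ((268.5, 168.5), (59.0, 19.0), 90.0) [[259.0, 139.0], [278.0, 139.0], [278.0, 198.0], [259.0, 198.0]]
```

View pics/b.png

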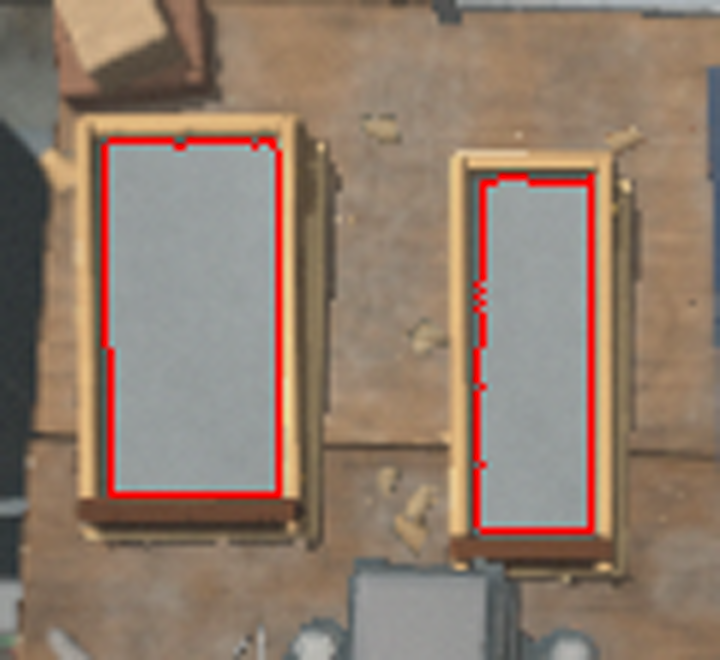

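```bash
python3 - <<'E'
from h import *
c=np.load('top0.npy',allow_pickle=True).item()
for n,P in (('wide',[(95,137),(281,137),(97,497),(284,497)]),('narrow',[(467,172),(595,174),(470,535),(596,535)])):
    p=(np.array(P,float)+.5)/6-.5+[180,110]
    bl,br=toz(c,p[:2],.075); fl,fr=toz(c,p[2:],.0375)
    xb=toz(c,p[:2],.064).mean(0); xs=toz(c,p[2:],.043).mean(0)
    print(n,'width',bl[1]-br[1],fl[1]-fr[1],'len',xb[0]-xs[0])
    mb=(bl+br)/2; mf=(fl+fr)/2; yaw=np.arctan2(mb[1]-mf[1],mb[0]-mf[0])
    ctr=(xb[:2]+xs[:2])/2; x0=(xb[0]-.092+xs[0]+.088)/2; y0=(mb[1]+mf[1])/2
    m=np.array([x0+.02*np.cos(yaw),y0+.02*np.sin(yaw)])
    print(' yaw deg',np.degrees(yaw),'origin',x0,y0,xb[0]-.092,xs[0]+.088,'mouth',m)
E
python3 - <<'E'
from h import *
# tool axes in world
from scipy.spatial.transform import Rotation as R
o=sensors.get_obs(); print(R.from_euler('xyz',o['eef_rot']).as_matrix().round(3))
E
```

```text
wide width 0.09230521258823304 0.09343340126942457 len 0.1775529203727615
 yaw deg 1.4053142826926217 origin 0.6638087447516166 0.12822754707782036 0.6625852049379973 0.6650322845652358 mouth [0.68380273 0.12871805]
narrow width 0.06290860769850141 0.06233599485181876 len 0.17769087732497224
 yaw deg 1.7096832143002816 origin 0.6499911266546177 -0.04250906570843124 0.6488365653171038 0.6511456879921315 mouth [ 0.66998222 -0.04191236]
[[-0.972  0.237 -0.   ]
 [ 0.237  0.972 -0.001]
 [ 0.    -0.001 -1.   ]]
```

Both chutes match their given sizes to within 2 mm, and the rollers match too. Before moving I'll check how high the vice and toolbox stand, because they lie on the path.

```bash
python3 - <<'E'
from h import *
c=np.load('top0.npy',allow_pickle=True).item(); s=np.load('side0.npy',allow_pickle=True).item()
crop(c['color'],215,420,105,300,3.5,'c_t.png'); crop(s['color'],200,410,90,340,2.4,'c_s.png')
E
```

```text
(no output)
```

View pics/c_t.png

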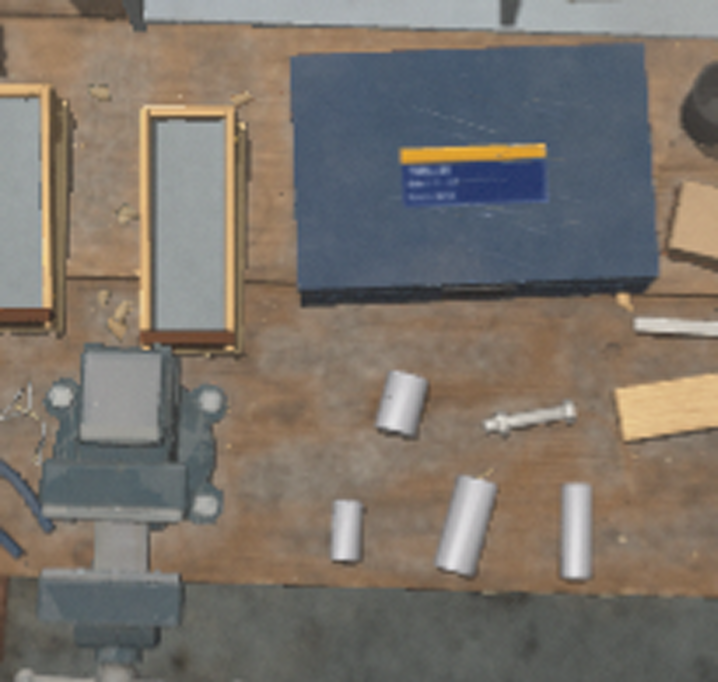

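View pics/c_s.png

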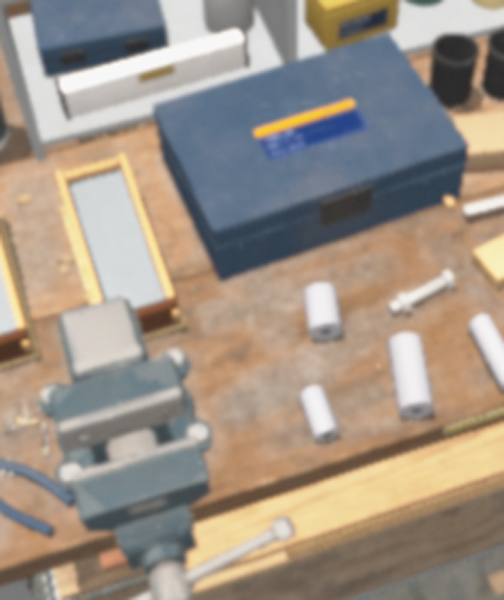

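```bash
python3 - <<'E'
from h import *
c=np.load('top0.npy',allow_pickle=True).item(); s=np.load('side0.npy',allow_pickle=True).item()
T=np.array([(83,345),(162,347),(300,290),(290,57),(45,500)],float)/3.5+[215,105]
S=np.array([(60,308),(130,298),(216,230),(157,103),(62,440)],float)/2.4+[200,90]
o1,d1=ray(c,T);o2,d2=ray(s,S)
for a,b in zip(d1,d2):
    A=np.c_[a,-b]; k=np.linalg.lstsq(A,o2-o1,rcond=None)[0]; p=o1+a*k[0];q=o2+b*k[1]
    print(np.round((p+q)/2,3),'gap',np.round(np.linalg.norm(p-q)*1e3,1))
E
```

```text
[0.537 0.031 0.11 ] gap 1.0
[ 0.539 -0.034  0.093] gap 6.1
[ 0.591 -0.141  0.092] gap 1.2
[ 0.786 -0.128  0.095] gap 2.6
[0.413 0.059 0.086] gap 0.9
```

```bash
cat > go.py <<'E'
import sys; from h import *
from scipy.spatial.transform import Rotation as R
o=sensors.get_obs(); Rc=R.from_euler('xyz',o['eef_rot'])
x,y,z,yaw=map(float,sys.argv[1:5])
Rt=R.from_euler('xyz',[180,0,yaw],degrees=True)
d=Rc.inv().apply(np.array([x,y,z])-o['ee_pos'])*100
print('t',round(o['time_s'],2),'at',o['ee_pos'].round(4),np.degrees(o['eef_rot']).round(1),'w',round(o['grip_width'],4),'q',o['qpos'].round(2),'F',o['force'].round(1))
print('shift cm',d.round(2),'rotvec',np.degrees((Rc.inv()*Rt).as_rotvec()).round(2))
E
python3 go.py .40 .08 .28 75
```

```text
t 0.25 at [0.13   0.5343 0.2052] [-180.    -0.   166.3] w 0.094 q [ 1.27  0.3   1.52  0.    1.32 -0.07] F [-0.4  0.6 -0. ]
shift cm [-36.97 -37.76  -7.46] rotvec [-3.000e-02  2.000e-02  9.132e+01]
```

```bash
python3 -m creep '[-4,-4,-1,0,0,9,1, -8,-8,-2,0,0,18,1, -12,-12,-3,0,0,28,1, -16,-16,-4,0,0,38,1, -20,-20,-5,0,0,48,1, -24,-24,-6,0,0,58,1, -28,-28,-7,0,0,68,1, -32,-32,-7.5,0,0,78,1, -36,-36,-7.5,0,0,88,1, -37,-37.8,-7.5,0,0,91.3,1, -37,-37.8,-7.5,0,0,91.3,1]' 40; python3 go.py .407 -.284 .12 -14.8
```

```text
time_s: 1.62
ee_pos: [0.4003, 0.0787, 0.2803]
eef_rot: [-3.141, 0.0, 1.307]
force: [-0.2, 0.1, 0.5]
grip_width: 0.094
t 1.62 at [0.4003 0.0787 0.2803] [-180.     0.    74.9] w 0.094 q [ 0.1  -0.08  1.77  0.    1.45  0.37] F [-0.2  0.1  0.5]
shift cm [-34.84  10.1   16.03] rotvec [-1.000e-02  2.000e-02  8.969e+01]
```

```bash
python3 -m creep '[-5,1.5,0,0,0,10,0.6, -10,3,0,0,0,20,0.6, -15,4.5,1,0,0,30,0.6, -20,6,3,0,0,40,0.6, -25,7.5,6,0,0,50,0.6, -30,9,9,0,0,60,0.6, -34,10,12,0,0,70,0.6, -34.8,10.1,15,0,0,80,0.6, -34.8,10.1,16,0,0,89.7,0.6, -34.8,10.1,16,0,0,89.7,0.6, -34.8,10.1,16,0,0,89.7,0.6]' 40; python3 go.py .407 -.284 .008 -14.8; python3 - <<'E'
from h import *
c=eyes.camera('top'); crop(c['color'],260,440,190,300,4,'d_t.png')
c=eyes.camera('wrist'); crop(c['color'],0,640,0,400,1,'d_w.png')
E
```

```text
time_s: 3.0
ee_pos: [0.4084, -0.2822, 0.1212]
eef_rot: [3.141, -0.001, -0.251]
force: [0.4, -0.1, 0.4]
grip_width: 0.075
t 3.0 at [ 0.4084 -0.2822  0.1212] [ 1.80e+02 -1.00e-01 -1.44e+01] w 0.075 q [-0.68  0.27  1.77  0.    1.1   1.14] F [ 0.4 -0.1  0.4]
shift cm [-0.1   0.21 11.32] rotvec [ 0.02 -0.05  0.43]
```

View pics/d_w.png

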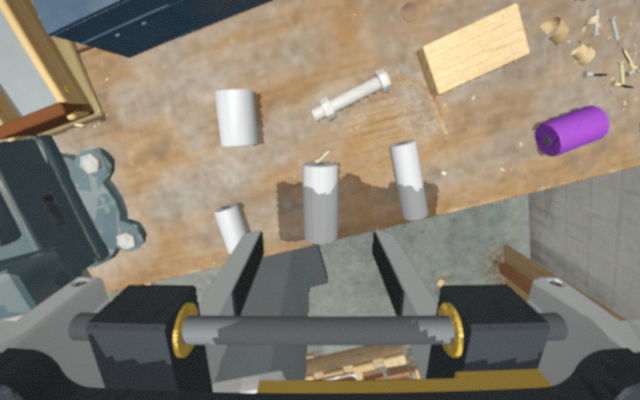

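View pics/d_t.png

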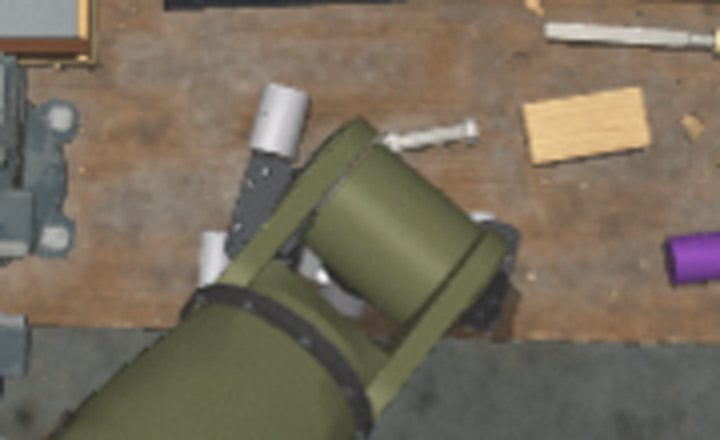

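The wrist view shows the long thick roller at (320,200), aligned between the fingers at u≈250–390. I'll descend and grip it.

```bash
python3 -m creep '[-0.1,0.2,4,0,0,0.4,0.6, -0.1,0.2,8,0,0,0.4,0.6, -0.1,0.2,10.5,0,0,0.4,0.6, -0.1,0.2,11.3,0,0,0.4,0.6, -0.1,0.2,11.3,0,0,0.4,0.6, -0.1,0.2,11.3,0,0,0.4,-1, -0.1,0.2,11.3,0,0,0.4,-1, -0.1,0.2,11.3,0,0,0.4,-1, -0.1,0.2,11.3,0,0,0.4,-1, -0.1,0.2,11.3,0,0,0.4,-1, -0.1,0.2,11.3,0,0,0.4,-1]' 40; python3 go.py .407 -.284 .25 -14.8;
```

```text
time_s: 4.47
ee_pos: [0.4064, -0.2844, 0.0076]
eef_rot: [3.142, -0.0, -0.263]
force: [-0.2, -0.2, 2.6]
grip_width: 0.0353
t 4.47 at [ 0.4064 -0.2844  0.0076] [180.   -0.  -15.1] w 0.0353 q [-0.68  0.45  1.84 -0.    0.85  1.15] F [-0.2 -0.2  2.6]
shift cm [  0.05  -0.06 -24.24] rotvec [ 0.   -0.01 -0.28]
```

```bash
python3 -m creep '[0,0,-4,0,0,0,-1, 0,0,-9,0,0,0,-1, 0,0,-14,0,0,0,-1, 0,0,-19,0,0,0,-1, 0,0,-24,0,0,0,-1, 0,0,-24.2,0,0,0,-1]'; python3 go.py .684 .129 .22 91.4;
```

```text
time_s: 5.22
ee_pos: [0.407, -0.2849, 0.2524]
eef_rot: [3.139, -0.005, -0.263]
force: [0.2, -0.6, -4.1]
grip_width: 0.035
t 5.22 at [ 0.407  -0.2849  0.2524] [179.9  -0.3 -15.1] w 0.035 q [-0.68  0.14  1.6   0.    1.39  1.15] F [ 0.2 -0.6 -4.1]
shift cm [ 15.95 -47.18   3.22] rotvec [ 3.4000e-01 -8.0000e-02 -1.0648e+02]
```

```bash
python3 -m creep '[1,-3,0,0,0,-7,-1, 2.5,-7.5,0,0,0,-16,-1, 4,-12,0,0,0,-26,-1, 5.6,-16.5,0,0,0,-36,-1, 7.2,-21,0,0,0,-46,-1, 8.8,-26,0,0,0,-56,-1, 10.5,-31,0,0,0,-66,-1, 12,-36,0,0,0,-76,-1, 13.7,-40.5,0,0,0,-86,-1, 15,-44.5,1,0,0,-96,-1, 16,-47.2,2,0,0,-104,-1, 16,-47.2,3,0,0,-106.5,-1]'; python3 go.py .684 .129 .10 91.4;
```

```text
time_s: 6.72
ee_pos: [0.6835, 0.1315, 0.2155]
eef_rot: [-3.137, 0.0, 1.6]
force: [-0.4, -0.4, -3.1]
grip_width: 0.0351
t 6.72 at [0.6835 0.1315 0.2155] [-179.8    0.    91.7] w 0.0351 q [0.14 0.64 1.01 0.   1.5  0.11] F [-0.4 -0.4 -3.1]
shift cm [-0.25  0.09 11.55] rotvec [-0.25  0.02  0.3 ]
```

```bash
python3 -m creep '[-0.1,0.1,3,-0.2,0,0.3,-1, -0.2,0.1,7,-0.2,0,0.3,-1, -0.2,0.1,10,-0.2,0,0.3,-1, -0.2,0.1,11.5,-0.2,0,0.3,-1, -0.2,0.1,11.5,-0.2,0,0.3,-1, -0.2,0.1,11.5,-0.2,0,0.3,-1]'; python3 go.py .684 .129 .048 91.4; python3 - <<'E'
from h import *
c=eyes.camera('top'); crop(c['color'],170,310,100,230,5,'e_t.png')
c=eyes.camera('wrist'); crop(c['color'],0,640,0,400,1,'e_w.png')
c=eyes.camera('side'); crop(c['color'],120,320,100,300,3,'e_s.png')
E
```

```text
time_s: 7.48
ee_pos: [0.6852, 0.1278, 0.1057]
eef_rot: [3.136, -0.0, 1.59]
force: [0.2, -0.5, -3.7]
grip_width: 0.0352
t 7.47 at [0.6852 0.1278 0.1057] [179.7  -0.   91.1] w 0.0352 q [ 0.13  0.71  1.15 -0.    1.28  0.11] F [ 0.2 -0.5 -3.7]
shift cm [ 0.12 -0.15  5.76] rotvec [ 0.3  -0.01 -0.28]
```

View pics/e_w.png

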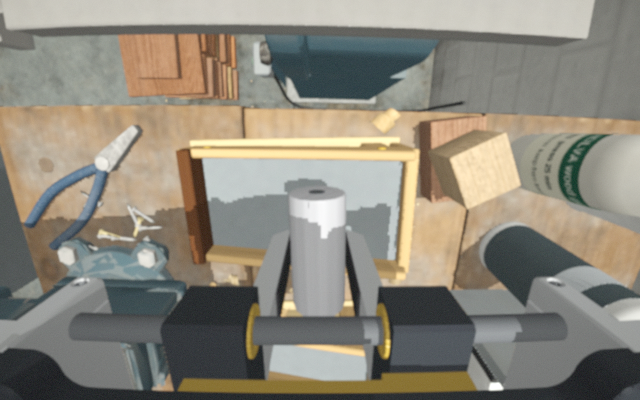

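View pics/e_t.png

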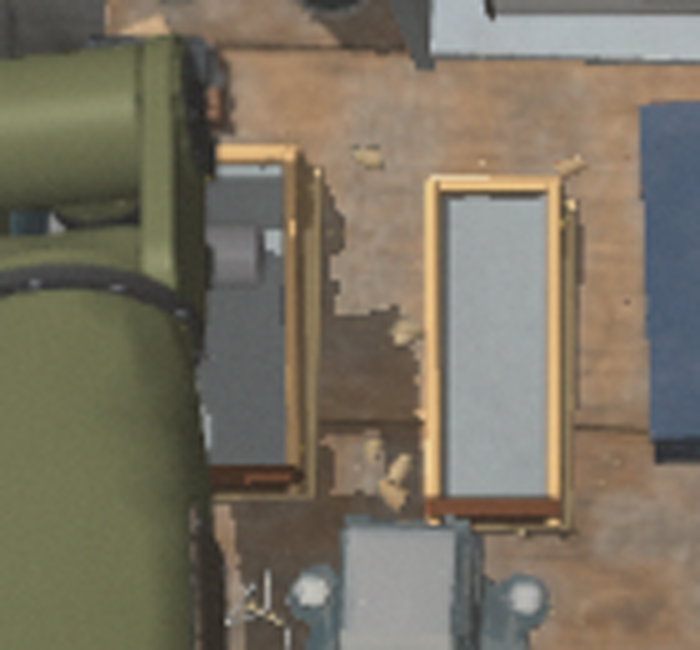

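View pics/e_s.png

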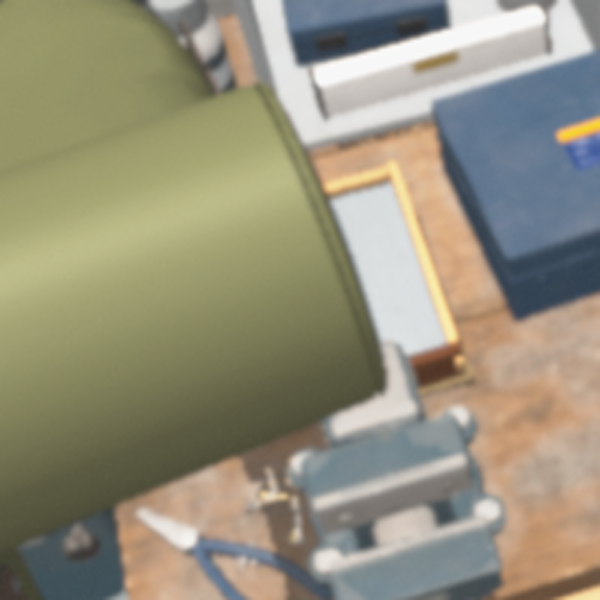

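```bash
python3 - <<'E'
from h import *
c=np.load('top0.npy',allow_pickle=True).item()
print(toz(c,[((259+.5)/5-.5+170,(255+.5)/5-.5+100)],.116))
w=eyes.camera('wrist')
# predicted end centres with roller centred at TCP + 10.4mm up
o=sensors.get_obs(); e=o['ee_pos']
print(proj(w,[e+[0,.04,.0104+.018],e+[0,.04,.0104-.018],e+[0,.04,.0104]]))
E
```

```text
[[0.68761994 0.08771417 0.116     ]]
[[319.01120833 197.89260174]
 [318.43937104 182.8824202 ]
 [318.69729461 189.65155645]]
```

The roller is centred: its end is at y=0.088, so its centre is at 0.128 against a chute centre line of 0.129. I'll lower, part the jaws and lift.

```bash
python3 -m creep '[0.1,-0.1,2,0.3,0,-0.3,-1, 0.1,-0.1,4,0.3,0,-0.3,-1, 0.1,-0.1,5.4,0.3,0,-0.3,-1, 0.1,-0.1,5.7,0.3,0,-0.3,-1, 0.1,-0.1,5.7,0.3,0,-0.3,-1, 0.1,-0.1,5.7,0.3,0,-0.3,-0.05, 0.1,-0.1,5.7,0.3,0,-0.3,-0.05, 0.1,-0.1,5.7,0.3,0,-0.3,-0.05]';  python3 go.py .684 .129 .25 91.4
```

```text
time_s: 8.68
ee_pos: [0.6841, 0.1288, 0.048]
eef_rot: [-3.141, -0.0, 1.596]
force: [-0.2, 0.0, -0.4]
grip_width: 0.0448
t 8.68 at [0.6841 0.1288 0.048 ] [-179.9   -0.    91.4] w 0.0448 q [0.13 0.77 1.18 0.   1.19 0.11] F [-0.2  0.  -0.4]
shift cm [  0.03  -0.03 -20.2 ] rotvec [-0.05 -0.01  0.02]
```

```bash
python3 -m creep '[0,0,-1,0,0,0,-0.05, 0,0,-2.5,0,0,0,-0.05, 0,0,-5,0,0,0,0.2, 0,0,-9,0,0,0,0.2, 0,0,-14,0,0,0,0.2, 0,0,-18,0,0,0,0.2, 0,0,-19,0,0,0,0.2]';  python3 go.py .406 -.379 .12 0.8; python3 - <<'E'
from h import *
c=eyes.camera('wrist'); crop(c['color'],0,640,0,400,1,'f_w.png')
E
```

```text
time_s: 9.55
ee_pos: [0.6849, 0.1288, 0.2418]
eef_rot: [3.138, -0.001, 1.596]
force: [0.1, 0.2, -0.7]
grip_width: 0.0563
t 9.55 at [0.6849 0.1288 0.2418] [179.8  -0.   91.4] w 0.0563 q [0.13 0.63 0.97 0.   1.54 0.11] F [ 0.1  0.2 -0.7]
shift cm [-50.09 -29.18  12.03] rotvec [ 0.15 -0.21 90.62]
```

View pics/f_w.png

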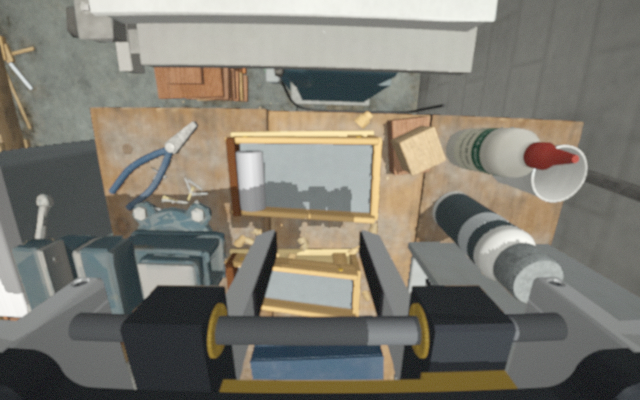

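The long thick roller lies against the stop at (250,180). Next is the long thin one.

```bash
python3 -m creep '[-3,-2,0,0,0,8,0.2, -8,-4.5,0,0,0,18,0.2, -13,-7.5,0,0,0,27,0.2, -18,-10.5,0,0,0,36,0.2, -23,-13.5,1,0,0,45,0.2, -28,-16.5,2,0,0,54,0.2, -33,-19.5,4,0,0,63,0.2, -38,-22,6,0,0,72,0.2, -43,-25,8,0,0,81,0.2, -47,-27.5,10,0,0,88,0.2, -50,-29.2,12,0.1,-0.2,90.6,0.2, -50,-29.2,12,0.1,-0.2,90.6,0.2]';  python3 go.py .406 -.379 .004 0; python3 - <<'E'
from h import *
c=eyes.camera('wrist'); crop(c['color'],0,640,0,400,1,'g_w.png')
E
```

```text
time_s: 11.1
ee_pos: [0.4024, -0.3788, 0.1154]
eef_rot: [-3.14, 0.008, 0.011]
force: [-0.0, -0.4, 0.1]
grip_width: 0.0564
t 11.1 at [ 0.4024 -0.3788  0.1154] [-179.9    0.5    0.6] w 0.0564 q [-0.82  0.4   1.61 -0.01  1.14  0.74] F [-0.  -0.4  0.1]
shift cm [ 0.45  0.04 11.13] rotvec [-0.11  0.47  0.64]
```

View pics/g_w.png

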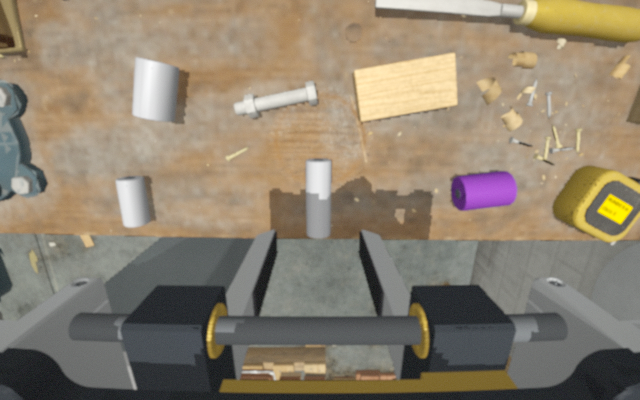

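The long thin roller is at (318,198), upright in the view and midway between the fingers. I'll grip it.

```bash
python3 -m creep '[0.2,0,4,0,0,0.6,0.2, 0.2,0,8,0,0,0.6,0.2, 0.2,0,10.5,0,0,0.6,0.2, 0.2,0,11.3,0,0,0.6,0.2, 0.2,0,11.3,0,0,0.6,0.2, 0.2,0,11.3,0,0,0.6,-1, 0.2,0,11.3,0,0,0.6,-1, 0.2,0,11.3,0,0,0.6,-1, 0.2,0,11.3,0,0,0.6,-1, 0.2,0,11.3,0,0,0.6,-1]' 40; python3 go.py .406 -.379 .25 0;
```

```text
time_s: 12.4
ee_pos: [0.406, -0.3786, 0.0052]
eef_rot: [3.14, 0.005, 0.004]
force: [0.3, 0.4, 2.6]
grip_width: 0.025
t 12.4 at [ 0.406  -0.3786  0.0052] [179.9   0.3   0.2] w 0.025 q [-0.81  0.56  1.67 -0.01  0.92  0.76] F [0.3 0.4 2.6]
shift cm [ -0.11   0.08 -24.48] rotvec [0.09 0.27 0.21]
```

```bash
python3 -m creep '[0,0,-4,0,0,0,-1, 0,0,-9,0,0,0,-1, 0,0,-14,0,0,0,-1, 0,0,-19,0,0,0,-1, 0,0,-23.5,0,0,0,-1, 0,0,-24.2,0,0,0,-1]'; python3 go.py .684 .129 .16 91.4;
```

```text
time_s: 13.15
ee_pos: [0.4076, -0.3786, 0.2497]
eef_rot: [3.137, 0.002, 0.004]
force: [-0.6, 0.3, -2.4]
grip_width: 0.0249
t 13.15 at [ 0.4076 -0.3786  0.2497] [1.797e+02 1.000e-01 2.000e-01] w 0.0249 q [-0.81  0.28  1.44 -0.    1.42  0.76] F [-0.6  0.3 -2.4]
shift cm [ 27.85 -50.7    8.69] rotvec [  0.11   0.29 -91.18]
```

```bash
python3 -m creep '[1.5,-3,0,0,0,-6,-1, 4,-7.5,0,0,0,-14,-1, 6.5,-12,0,0,0,-22,-1, 9,-16.5,0,0,0,-30,-1, 11.5,-21,0,0,0,-38,-1, 14,-25.5,0,0,0,-46,-1, 16.5,-30,0,0,0,-54,-1, 19,-34.5,0,0,0,-62,-1, 21.5,-39,1,0,0,-70,-1, 24,-43.5,3,0,0,-78,-1, 26.5,-48,5,0,0,-86,-1, 27.8,-50.7,7,0,0,-91,-1]'; python3 go.py .684 .129 .1 91.4;
```

```text
time_s: 14.65
ee_pos: [0.6827, 0.132, 0.1717]
eef_rot: [-3.133, 0.001, 1.597]
force: [-0.0, -0.5, -1.8]
grip_width: 0.0251
t 14.65 at [0.6827 0.132  0.1717] [-1.795e+02  1.000e-01  9.150e+01] w 0.0251 q [ 0.14  0.66  1.07 -0.    1.42  0.11] F [-0.  -0.5 -1.8]
shift cm [-0.29  0.18  7.17] rotvec [-0.47  0.07  0.1 ]
```

```bash
python3 -m creep '[0,0.1,3,-0.1,0,0.1,-1, 0,0.1,6,-0.1,0,0.1,-1, 0,0.1,7,-0.1,0,0.1,-1, 0,0.1,7,-0.1,0,0.1,-1]'; python3 go.py .684 .129 .046 91.4;python3 - <<'E'
from h import *
c=eyes.camera('wrist'); crop(c['color'],0,640,0,400,1,'i_w.png')
c=eyes.camera('top'); crop(c['color'],170,310,100,230,5,'i_t.png')
E
```

```text
time_s: 15.15
ee_pos: [0.6831, 0.1297, 0.1042]
eef_rot: [-3.137, 0.001, 1.59]
force: [0.2, -0.4, -0.9]
grip_width: 0.025
t 15.15 at [0.6831 0.1297 0.1042] [-1.797e+02  1.000e-01  9.110e+01] w 0.025 q [ 0.14  0.72  1.14 -0.    1.29  0.12] F [ 0.2 -0.4 -0.9]
shift cm [-0.06  0.12  5.82] rotvec [-0.28  0.07 -0.29]
```

View pics/i_w.png

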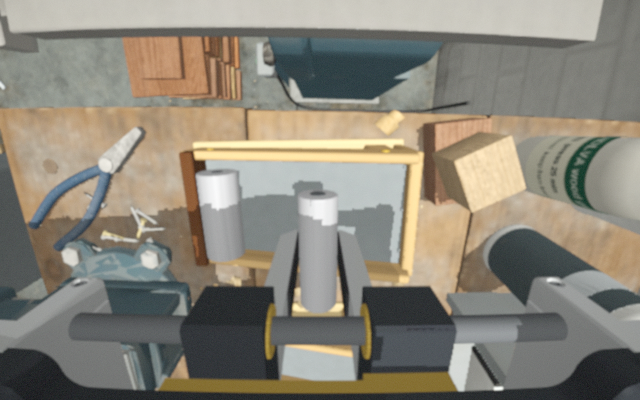

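View pics/i_t.png

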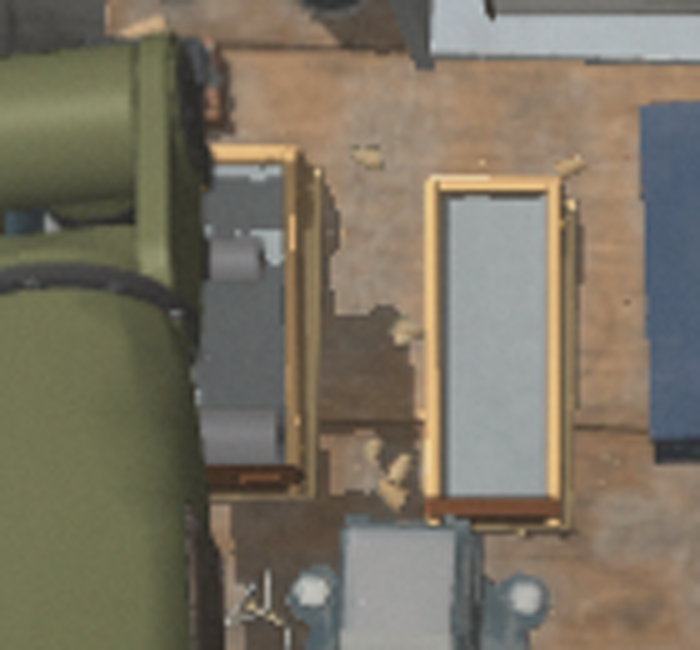

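The thin roller sits level at the mouth, with its right end at the same place as the thick one's was. The thick roller is against the stop at wrist (220,215). I'll release.

```bash
python3 -m creep '[0,0,2,-0.2,0,0.1,-1, 0,0.1,4,-0.2,0,0.1,-1, 0,0.1,5.4,-0.2,0,0.1,-1, 0,0.1,5.9,-0.2,0,0.1,-1, 0,0.1,5.9,-0.2,0,0.1,-1, 0,0.1,5.9,-0.2,0,0.1,-0.3, 0,0.1,5.9,-0.2,0,0.1,-0.3, 0,0.1,5.9,-0.2,0,0.1,-0.3, 0,0.1,4.9,-0.2,0,0.1,-0.3, 0,0.1,3.4,-0.2,0,0.1,-0.3, 0,0.1,0,-0.2,0,0.1,0, 0,0.1,-4,-0.2,0,0.1,0]';  python3 go.py .684 .129 .25 91.4
```

```text
time_s: 16.75
ee_pos: [0.6845, 0.1298, 0.1468]
eef_rot: [3.141, 0.001, 1.589]
force: [0.5, 0.2, 0.1]
grip_width: 0.0464
t 16.75 at [0.6845 0.1298 0.1468] [1.8e+02 1.0e-01 9.1e+01] w 0.0464 q [ 0.14  0.68  1.1  -0.    1.36  0.12] F [0.5 0.2 0.1]
shift cm [ -0.09  -0.05 -10.32] rotvec [ 0.02  0.06 -0.38]
```

```bash
python3 -m creep '[0,0,-5,0,0,0,0.3, 0,0,-10,0,0,0,0.3, 0,0,-10,0,0,0,0.3]';python3 - <<'E'
from h import *
c=eyes.camera('wrist'); crop(c['color'],0,640,0,400,1,'j_w.png')
E
python3 go.py .511 -.227 .14 -11
```

```text
time_s: 17.12
ee_pos: [0.6856, 0.1302, 0.2512]
eef_rot: [3.132, 0.0, 1.589]
force: [0.4, -0.2, -0.2]
grip_width: 0.061
t 17.18 at [0.685  0.13   0.2478] [179.7   0.   91. ] w 0.0612 q [ 0.14  0.62  0.96 -0.    1.55  0.12] F [ 1.2 -0.3  0.3]
shift cm [-35.38 -18.08  10.72] rotvec [  0.22  -0.2  102.02]
```

View pics/j_w.png

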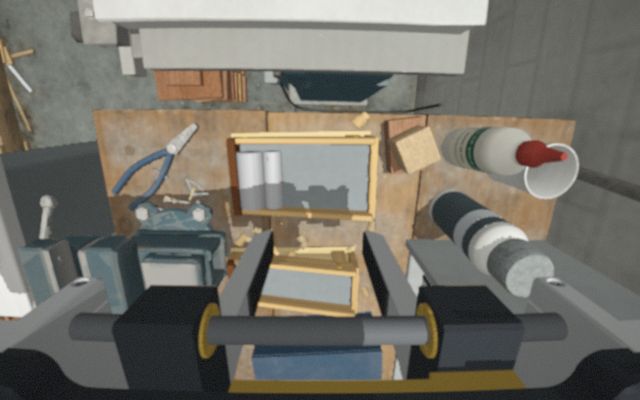

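Both long rollers are in place, side by side at (248,180) and (272,180). Next is the short thick one.

```bash
python3 -m creep '[-2,-1,0,0,0,7,0.2, -5,-2.5,0,0,0,16,0.2, -9,-4.5,0,0,0,26,0.2, -13,-6.5,0,0,0,36,0.2, -17,-8.5,0,0,0,46,0.2, -20.5,-10.5,0,0,0,56,0.2, -24,-12.5,1,0,0,66,0.2, -28,-14.5,3,0,0,76,0.2, -31.5,-16,5,0,0,86,0.2, -34.5,-17.5,7,0.1,-0.1,96,0.2, -35.4,-18,9,0.1,-0.1,102,0.2, -35.4,-18,10.7,0.1,-0.1,102,0.2]';  python3 -m creep '[0,0,0,0,0,0,0.2]'; python3 go.py .511 -.227 .008 -11; python3 - <<'E'
from h import *
c=eyes.camera('wrist'); crop(c['color'],0,640,0,400,1,'k_w.png')
E
```

```text
time_s: 18.68
ee_pos: [0.5101, -0.2275, 0.1368]
eef_rot: [3.141, 0.003, -0.192]
force: [0.0, 0.6, 0.2]
grip_width: 0.0564
time_s: 18.8
ee_pos: [0.5104, -0.2265, 0.1369]
eef_rot: [3.141, 0.004, -0.189]
force: [0.5, 0.0, -0.5]
grip_width: 0.0563
t 18.8 at [ 0.5104 -0.2265  0.1369] [180.    0.2 -10.8] w 0.0563 q [-0.48  0.39  1.57 -0.    1.19  1.28] F [ 0.5  0.  -0.5]
shift cm [ 0.12  0.03 12.89] rotvec [0.02 0.25 0.18]
```

View pics/k_w.png

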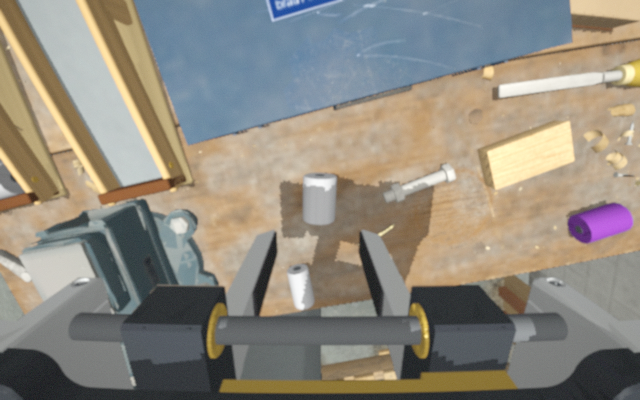

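The short thick roller is at (320,198), between and in line with the fingers. The bolt at (420,183) is clear of them.

```bash
python3 -m creep '[0.1,0,4,0,0,0.2,0.2, 0.1,0,8.5,0,0,0.2,0.2, 0.1,0,12,0,0,0.2,0.2, 0.1,0,12.9,0,0,0.2,0.2, 0.1,0,12.9,0,0,0.2,0.2, 0.1,0,12.9,0,0,0.2,-1, 0.1,0,12.9,0,0,0.2,-1, 0.1,0,12.9,0,0,0.2,-1, 0.1,0,12.9,0,0,0.2,-1, 0.1,0,12.9,0,0,0.2,-1]' 40; python3 go.py .511 -.227 .25 -11
```

```text
time_s: 20.1
ee_pos: [0.5121, -0.2279, 0.0102]
eef_rot: [3.14, 0.0, -0.195]
force: [-0.0, -0.5, 7.0]
grip_width: 0.035
t 20.1 at [ 0.5121 -0.2279  0.0102] [179.9   0.  -11.2] w 0.035 q [-0.48  0.56  1.65 -0.    0.93  1.28] F [-0.  -0.5  7. ]
shift cm [-1.300e-01 -2.000e-02 -2.398e+01] rotvec [ 0.1   0.02 -0.18]
```

```bash
python3 -m creep '[0,0,-4,0,0,0,-1, 0,0,-9,0,0,0,-1, 0,0,-14,0,0,0,-1, 0,0,-19,0,0,0,-1, 0,0,-24,0,0,0,-1, 0,0,-24,0,0,0,-1]'; python3 go.py .670 -.042 .20 91.7;
```

```text
time_s: 20.85
ee_pos: [0.513, -0.2279, 0.253]
eef_rot: [3.139, -0.004, -0.195]
force: [0.1, -0.6, -2.5]
grip_width: 0.0352
t 20.85 at [ 0.513  -0.2279  0.253 ] [179.8  -0.2 -11.2] w 0.0352 q [-0.48  0.29  1.42 -0.    1.42  1.28] F [ 0.1 -0.6 -2.5]
shift cm [ 11.78 -21.29   5.28] rotvec [ 3.5000e-01 -2.0000e-02 -1.0288e+02]
```

```bash
python3 -m creep '[0.5,-1,0,0,0,-7,-1, 1.5,-3,0,0,0,-16,-1, 2.5,-5,0,0,0,-26,-1, 3.7,-7,0,0,0,-36,-1, 4.9,-9,0,0,0,-46,-1, 6,-11,0,0,0,-56,-1, 7.2,-13,0,0,0,-66,-1, 8.4,-15,0,0,0,-76,-1, 9.6,-17,0,0,0,-86,-1, 10.8,-19.3,1,0,0,-96,-1, 11.8,-21.2,3,0.2,0,-102.8,-1, 11.8,-21.2,5,0.2,0,-102.8,-1]'; python3 -m creep '[0,0,4,0,0,0,-1,0,0,8,0,0,0,-1,0,0,9.5,0,0,0,-1,0,0,9.5,0,0,0,-1]'; python3 go.py .670 -.042 .049 91.7;python3 - <<'E'
from h import *
c=eyes.camera('wrist'); crop(c['color'],0,640,0,400,1,'l_w.png')
c=eyes.camera('top'); crop(c['color'],170,310,100,230,5,'l_t.png')
E
```

```text
time_s: 22.35
ee_pos: [0.6688, -0.041, 0.1956]
eef_rot: [-3.135, -0.002, 1.602]
force: [0.1, 0.2, -2.4]
grip_width: 0.0351
time_s: 22.85
ee_pos: [0.668, -0.0422, 0.1028]
eef_rot: [-3.136, -0.002, 1.599]
force: [-0.7, -0.4, -0.9]
grip_width: 0.0355
t 22.85 at [ 0.668  -0.0422  0.1028] [-1.797e+02 -1.000e-01  9.160e+01] w 0.0355 q [-0.12  0.66  1.24  0.    1.25 -0.15] F [-0.7 -0.4 -0.9]
shift cm [0.01 0.23 5.38] rotvec [-0.34 -0.1  -0.09]
```

View pics/l_w.png

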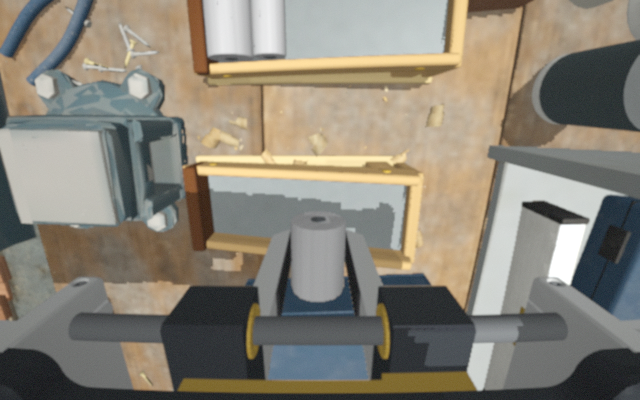

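View pics/l_t.png

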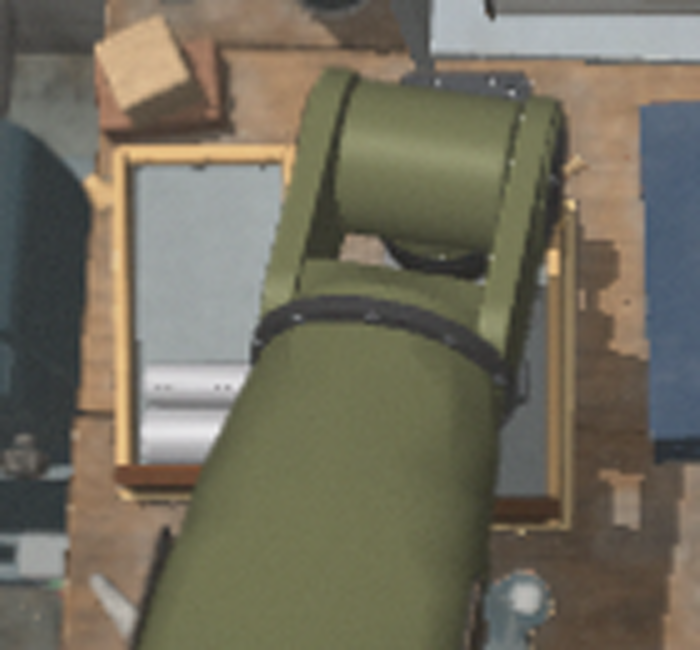

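```bash
python3 - <<'E'
from h import *
w=eyes.camera('wrist'); e=sensors.get_obs()['ee_pos']; print(e)
for dz in (.008,.0104): print(proj(w,[e+[0,.025,dz],e+[0,.025,dz+.018]]).round(1).tolist())
E
```

```text
[ 0.66919822 -0.04230859  0.10548492]
[[318.7, 211.5], [318.8, 221.7]]
[[318.8, 212.8], [318.8, 223.2]]
```

```bash
python3 - <<'E'
from h import *
w=eyes.camera('wrist'); crop(w['color'],250,390,150,310,5,'m_w.png'); e=sensors.get_obs()['ee_pos']; print(e)
E
```

```text
[ 0.66914822 -0.04230489  0.10546985]
```

View pics/m_w.png

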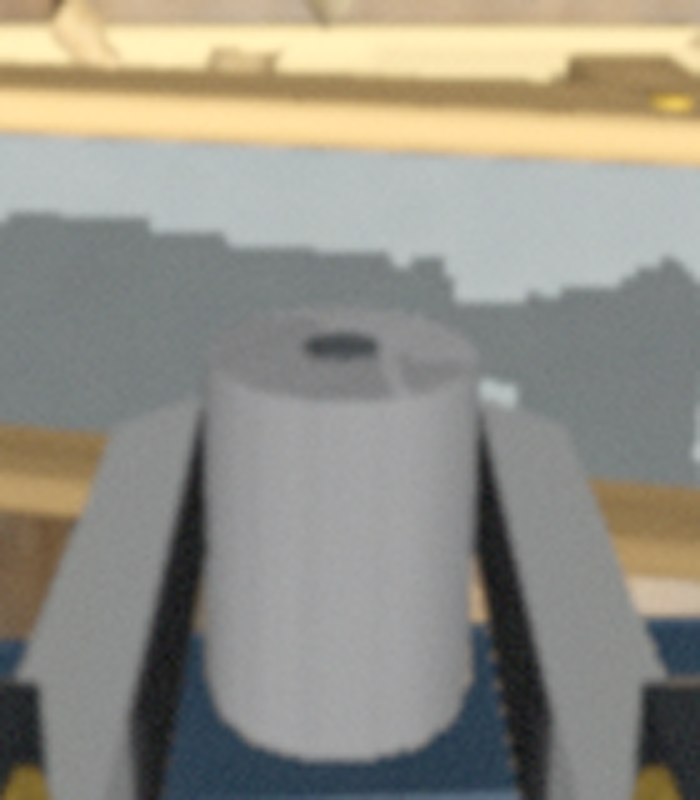

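```bash
python3 - <<'E'
from h import *
w=eyes.camera('wrist'); e=sensors.get_obs()['ee_pos']
for dy in (0,-.003,-.005):
  for dz in (.008,.0104):
    print(dy,dz,proj(w,[e+[0,dy+.025,dz],e+[0,dy+.025,dz+.018],e+[0,dy-.025,dz+.018]])[:,1].round(1))
E
```

```text
0 0.008 [211.3 221.4 294.9]
0 0.0104 [212.5 222.9 297.2]
-0.003 0.008 [215.7 226.2 298.9]
-0.003 0.0104 [216.9 227.8 301.2]
-0.005 0.008 [218.6 229.3 301.5]
-0.005 0.0104 [219.9 231.  303.9]
```

```bash
python3 -m creep '[0.2,0,1,-0.3,0,0,-1, 0.4,0.1,2,-0.3,0,0,-1, 0.4,0.1,2.5,-0.3,0,0,-1, 0.4,0.1,2.5,-0.3,0,0,-1, 0.4,0.1,2.5,-0.3,0,0,-1]'; python3 - <<'E'
from h import *
w=eyes.camera('wrist'); crop(w['color'],170,430,130,320,3,'n_w.png'); e=sensors.get_obs()['ee_pos']; print(e)
# roller ends if centred on the chute, and rail inner top edges at mouth
y0=-.0424+.0006
for dz in (.008,.0104): print(proj(w,[[e[0],y0+.025,e[2]+dz],[e[0],y0+.025,e[2]+dz+.018],[e[0],y0-.025,e[2]+dz+.018]]).round(1).tolist())
print('rails',proj(w,[[e[0],y0+.032,.0602],[e[0]-.07,y0-.002+.032,.045],[e[0]-.07,y0-.002-.032,.045],[e[0]+.07,y0+.002+.032,.075]]).round(1).tolist())
E
python3 go.py .670 -.038 .049 91.7
```

```text
time_s: 23.72
ee_pos: [0.6694, -0.0382, 0.079]
eef_rot: [3.14, -0.001, 1.599]
force: [1.0, -0.3, -1.8]
grip_width: 0.0353
[ 0.66946041 -0.03823186  0.07915578]
[[318.5, 216.7], [318.7, 227.3], [316.4, 299.9]]
[[318.5, 218.0], [318.7, 228.9], [316.4, 302.3]]
rails [[318.6, 194.9], [229.0, 189.7], [233.8, 262.6], [421.2, 200.7]]
t 23.77 at [ 0.6695 -0.0382  0.0792] [ 1.799e+02 -1.000e-01  9.160e+01] w 0.0349 q [-0.11  0.68  1.26  0.    1.2  -0.14] F [ 0.4  0.3 -2.7]
shift cm [0.02 0.05 3.02] rotvec [ 0.11 -0.08 -0.08]
```

View pics/n_w.png

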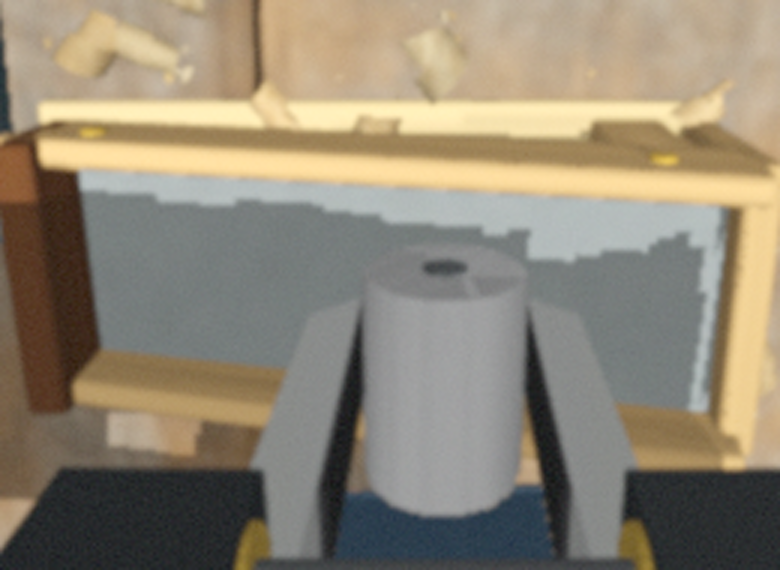

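The roller's +y end is at v≈220 against 217–218 predicted for a centred one, and the rails are where predicted to about 2 mm. I'll shift 2 mm more toward +y and release.

```bash
python3 -m creep '[0.2,0,1,0,0,0,-1, 0.2,0,2,0,0,0,-1, 0.2,0,2.8,0,0,0,-1, 0.2,0,3,0,0,0,-1, 0.2,0,3,0,0,0,-1, 0.2,0,3,0,0,0,-0.05, 0.2,0,3,0,0,0,-0.05, 0.2,0,3,0,0,0,-0.05, 0.2,0,2,0,0,0,-0.05, 0.2,0,0.5,0,0,0,-0.05, 0.2,0,-3,0,0,0,0.1, 0.2,0,-8,0,0,0,0.1]';  python3 -m creep '[0,0,-4,0,0,0,0.1,0,0,-8,0,0,0,0.1,0,0,-8,0,0,0,0.1]'; python3 go.py .401 -.1825 .12 0.5; python3 - <<'E'
from h import *
c=eyes.camera('wrist'); crop(c['color'],0,640,0,400,1,'o_w.png')
E
```

```text
time_s: 25.28
ee_pos: [0.6687, -0.0362, 0.1602]
eef_rot: [3.141, -0.002, 1.599]
force: [0.6, -1.0, 1.3]
grip_width: 0.0515
time_s: 25.65
ee_pos: [0.67, -0.0365, 0.2439]
eef_rot: [3.133, -0.001, 1.599]
force: [-1.0, 0.3, 0.3]
grip_width: 0.0515
t 25.65 at [ 0.67   -0.0365  0.2439] [179.5  -0.   91.6] w 0.0515 q [-0.11  0.55  1.08  0.    1.5  -0.14] F [-1.   0.3  0.3]
shift cm [-13.84 -27.4   12.15] rotvec [ 0.36 -0.42 91.12]
```

View pics/o_w.png

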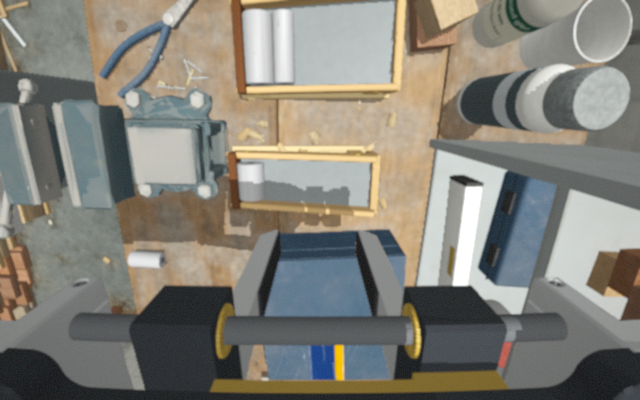

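The short thick roller is against the stop at (251,181). Last is the short thin one.

```bash
python3 -m creep '[-1,-2,0,0,0,8,0, -2.5,-5,0,0,0,17,0, -4,-8,0,0,0,26,0, -5.5,-11,0,0,0,35,0, -7,-14,0,0,0,44,0, -8.5,-17,0,0,0,53,0, -10,-20,1,0,0,62,0, -11.5,-22.7,3,0,0,71,0, -13,-25.5,6,0,0,80,0, -13.8,-27.4,9,0.1,-0.2,88,0, -13.8,-27.4,12,0.1,-0.2,91.1,0, -13.8,-27.4,12,0.1,-0.2,91.1,0]';  python3 -m creep '[0,0,0,0,0,0,0]'; python3 go.py .401 -.1825 .004 0; python3 - <<'E'
from h import *
c=eyes.camera('wrist'); crop(c['color'],170,470,120,320,2.6,'p_w.png'); e=sensors.get_obs()['ee_pos']
print(proj(c,[[.376,-.1825,.013],[.426,-.1825,.013],[.401,-.1825,.013]]).round(1).tolist())
E
```

```text
time_s: 27.2
ee_pos: [0.3979, -0.1813, 0.1166]
eef_rot: [-3.139, 0.006, 0.009]
force: [1.7, 0.4, 0.4]
grip_width: 0.0467
time_s: 27.32
ee_pos: [0.3995, -0.1819, 0.1191]
eef_rot: [-3.141, 0.002, 0.011]
force: [-0.3, 0.2, 0.1]
grip_width: 0.0473
t 27.32 at [ 0.3995 -0.1819  0.1191] [-1.8e+02  1.0e-01  6.0e-01] w 0.0473 q [-0.51  0.15  1.92 -0.    1.07  1.05] F [-0.3  0.2  0.1]
shift cm [ 0.16  0.06 11.51] rotvec [-0.01  0.09  0.61]
[[318.0, 219.2], [318.6, 173.4], [318.3, 196.8]]
```

View pics/p_w.png

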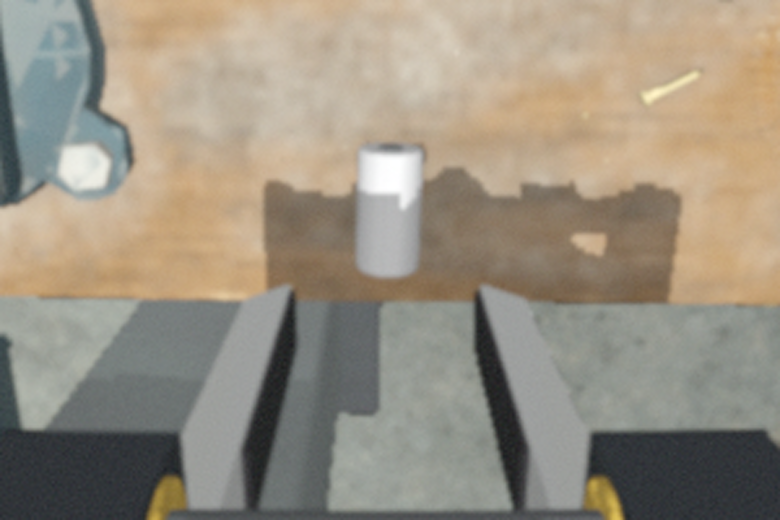

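The roller's far end is at v=177 against 173 predicted, so it lies about 3.5 mm nearer in x. I'll grip at x≈0.3975.

```bash
python3 -m creep '[-0.2,0,4,0,0,0.3,0, -0.2,0,8,0,0,0.3,0, -0.2,0,10.8,0,0,0.3,0, -0.2,0,11.5,0,0,0.3,0, -0.2,0,11.5,0,0,0.3,0, -0.2,0,11.5,0,0,0.3,-1, -0.2,0,11.5,0,0,0.3,-1, -0.2,0,11.5,0,0,0.3,-1, -0.2,0,11.5,0,0,0.3,-1, -0.2,0,11.5,0,0,0.3,-1]' 40; python3 go.py .4 -.182 .25 0; python3 -m creep '[0,0,-4,0,0,0,-1, 0,0,-9,0,0,0,-1, 0,0,-14,0,0,0,-1, 0,0,-19,0,0,0,-1, 0,0,-24,0,0,0,-1, 0,0,-24,0,0,0,-1]'; python3 go.py .670 -.041 .20 91.7;
```

```text
time_s: 28.62
ee_pos: [0.3974, -0.1821, 0.0038]
eef_rot: [3.141, 0.001, 0.004]
force: [-0.5, 0.1, 7.2]
grip_width: 0.0251
t 28.62 at [ 0.3974 -0.1821  0.0038] [1.8e+02 1.0e-01 2.0e-01] w 0.0251 q [-0.51  0.35  2.   -0.    0.79  1.05] F [-0.5  0.1  7.2]
shift cm [ 2.400e-01 -1.000e-02 -2.462e+01] rotvec [0.01 0.06 0.22]
time_s: 29.38
ee_pos: [0.3983, -0.1824, 0.2464]
eef_rot: [3.139, -0.003, 0.004]
force: [-0.4, 0.5, -1.8]
grip_width: 0.0255
t 29.38 at [ 0.3983 -0.1824  0.2464] [179.9  -0.2   0.2] w 0.0255 q [-0.51  0.01  1.76 -0.    1.37  1.05] F [-0.4  0.5 -1.8]
shift cm [ 27.21 -14.05   4.69] rotvec [ 2.600e-01 -3.000e-02 -9.148e+01]
```

```bash
python3 -m creep '[1.5,-0.8,0,0,0,-7,-1, 4,-2,0,0,0,-15,-1, 6.5,-3.4,0,0,0,-24,-1, 9,-4.7,0,0,0,-33,-1, 11.5,-6,0,0,0,-42,-1, 14,-7.3,0,0,0,-51,-1, 16.5,-8.5,0,0,0,-60,-1, 19,-10,0,0,0,-69,-1, 22,-11.4,0,0,0,-78,-1, 25,-13,1,0,0,-86,-1, 27.2,-14,3,0.2,0,-91.5,-1, 27.2,-14,4.5,0.2,0,-91.5,-1]'; python3 -m creep '[0,0,4,0,0,0,-1,0,0,8,0,0,0,-1,0,0,11,0,0,0,-1,0,0,12,0,0,0,-1,0,0,12,0,0,0,-1]'; python3 go.py .670 -.041 .046 91.7;python3 - <<'E'
from h import *
w=eyes.camera('wrist'); crop(w['color'],170,430,130,320,3,'q_w.png'); e=sensors.get_obs()['ee_pos']; print(e)
y0=-.041; dz=.0092
print(proj(w,[[e[0],y0+.025,e[2]+dz],[e[0],y0+.025,e[2]+dz+.013],[e[0],y0-.025,e[2]+dz+.013]]).round(1).tolist())
E
```

```text
time_s: 30.88
ee_pos: [0.6688, -0.0402, 0.1943]
eef_rot: [-3.134, -0.003, 1.602]
force: [-0.3, -1.3, -1.8]
grip_width: 0.0249
time_s: 31.5
ee_pos: [0.668, -0.0409, 0.0777]
eef_rot: [-3.137, -0.003, 1.6]
force: [-0.0, -0.5, -0.0]
grip_width: 0.025
t 31.5 at [ 0.668  -0.0409  0.0777] [-179.7   -0.2   91.7] w 0.025 q [-0.12  0.68  1.26  0.    1.2  -0.15] F [-0.  -0.5 -0. ]
shift cm [-0.03  0.22  3.17] rotvec [-0.27 -0.15 -0.03]
[ 0.66850292 -0.04083059  0.07873685]
[[319.4, 212.8], [319.5, 220.0], [317.1, 292.7]]
```

View pics/q_w.png

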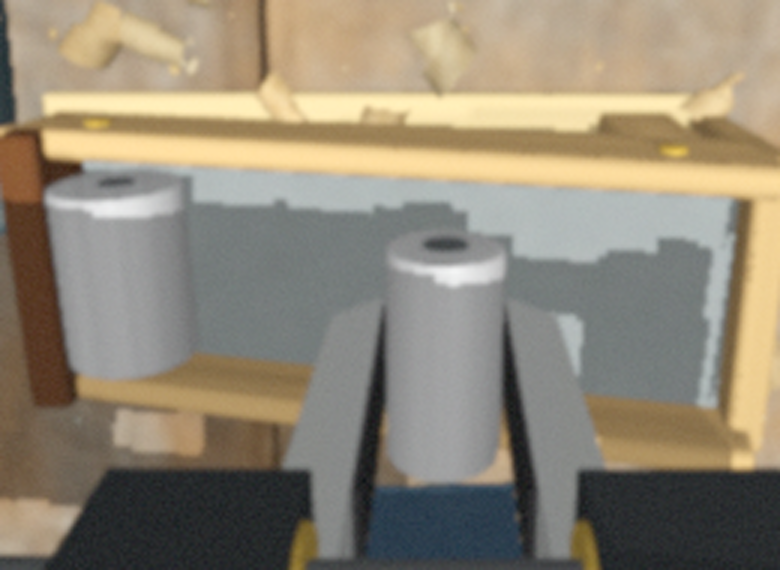

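The end face is at v=212.7 against 212.8 predicted, so the roller is centred. The thick one sits at the stop. I'll release.

```bash
python3 -m creep '[0,0.1,1,-0.2,0,0,-1, 0,0.1,2,-0.2,0,0,-1, 0,0.1,2.9,-0.2,0,0,-1, 0,0.1,3.1,-0.2,0,0,-1, 0,0.1,3.1,-0.2,0,0,-1, 0,0.1,3.1,-0.2,0,0,-0.3, 0,0.1,3.1,-0.2,0,0,-0.3, 0,0.1,3.1,-0.2,0,0,-0.3, 0,0.1,2,-0.2,0,0,-0.3, 0,0.1,0.5,-0.2,0,0,-0.3, 0,0.1,-3,-0.2,0,0,0, 0,0.1,-8,-0.2,0,0,0]';  python3 -m creep '[0,0,-4,0,0,0,0.1,0,0,-8,0,0,0,0.1,0,0,-8,0,0,0,0.1]'; python3 go.py .42 -.15 .25 91.7; python3 - <<'E'
from h import *
c=eyes.camera('wrist'); crop(c['color'],0,640,0,400,1,'r_w.png')
E
```

```text
time_s: 33.05
ee_pos: [0.6692, -0.0407, 0.1591]
eef_rot: [-3.14, -0.003, 1.601]
force: [-0.6, -0.2, 0.7]
grip_width: 0.0461
time_s: 33.42
ee_pos: [0.6706, -0.0411, 0.2428]
eef_rot: [3.135, -0.002, 1.601]
force: [-0.9, 0.4, -0.3]
grip_width: 0.0519
t 33.42 at [ 0.6706 -0.0411  0.2428] [ 1.796e+02 -1.000e-01  9.170e+01] w 0.0519 q [-0.12  0.56  1.07  0.    1.51 -0.15] F [-0.9  0.4 -0.3]
shift cm [-10.13 -25.37  -0.9 ] rotvec [ 0.37 -0.09  0.02]
```

View pics/r_w.png

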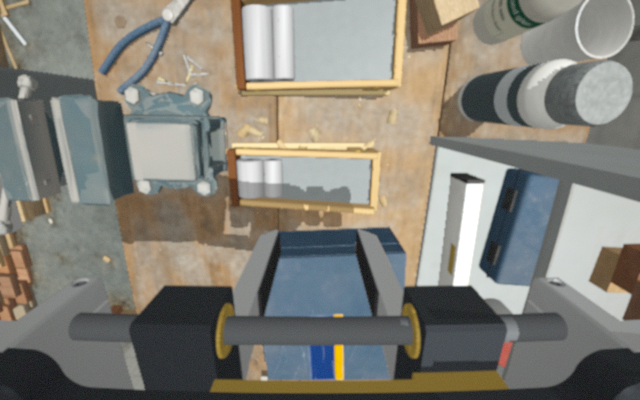

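All four are in. I'll move the arm aside for a clear top-view check.

```bash
python3 -m creep '[-2,-4,-0.5,0,0,0,0.1, -5,-8.5,-0.5,0,0,0,0.1, -8,-13,-0.5,0,0,0,0.1, -12,-17,-0.5,0,0,0,0.1, -16,-21,-0.5,0,0,0,0.1, -20,-24,-0.5,0,0,0,0.1, -24,-25,-0.5,0,0,0,0.1, -27,-25,-0.5,0,0,0,0.1, -27,-25,-0.5,0,0,0,0.1]'; python3 - <<'E'
from h import *
from scipy.spatial import distance
c=eyes.camera('top'); img=c['color'].copy(); crop(img,170,450,100,280,2.8,'s_t.png'); crop(img,180,300,110,220,6,'s_c.png')
for n,(x0,y0,yw) in {'wide':(.6638,.1282,1.4),'narrow':(.65,-.0425,1.7)}.items():
    h=40 if n=='wide' else 25
    a=np.radians(yw)
    for nm,xc,zc in (('thick',-.070,.0368),('thin',-.040,.0381)):
        P=[[x0+xc*np.cos(a)-s*h/1e3*np.sin(a),y0+xc*np.sin(a)+s*h/1e3*np.cos(a),zc] for s in (1,0,-1)]
        p=proj(c,P); print(n,nm,'crop px expected',((p-[180,110]+.5)*6-.5).round(0).tolist())
E
```

```text
time_s: 34.6
ee_pos: [0.4272, -0.3194, 0.2411]
eef_rot: [-3.14, -0.004, 1.599]
force: [1.1, 0.5, -0.3]
grip_width: 0.0515
wide thick crop px expected [[112.0, 465.0], [192.0, 465.0], [272.0, 466.0]]
wide thin crop px expected [[114.0, 405.0], [193.0, 406.0], [273.0, 406.0]]
narrow thick crop px expected [[483.0, 503.0], [533.0, 503.0], [584.0, 503.0]]
narrow thin crop px expected [[484.0, 443.0], [534.0, 443.0], [584.0, 443.0]]
```

View pics/s_c.png

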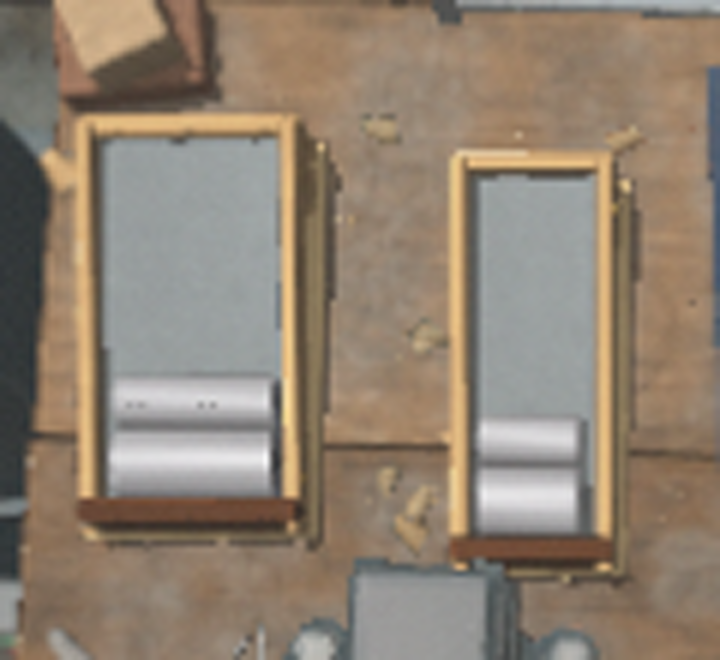

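View pics/s_t.png

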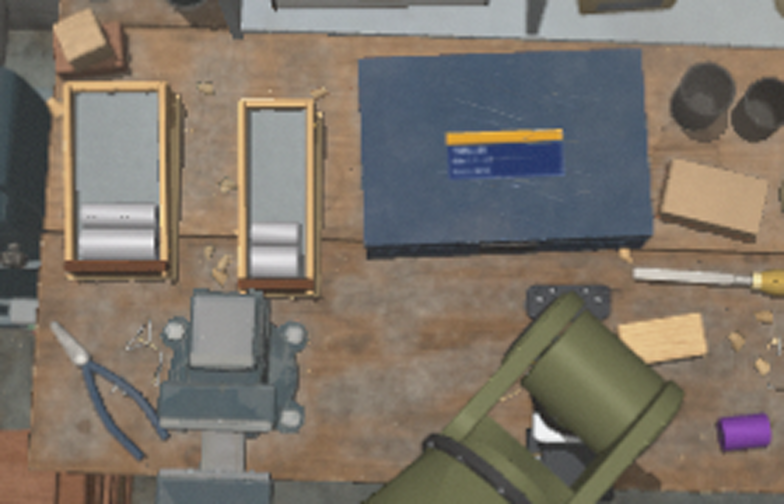

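The centres match the expected resting places to within about 3 mm. Everything is released and the arm is clear, so I'm handing in.

```bash
python3 -m creep '[0,0,0,0,0,0,0.1,0,0,0,0,0,0,0.1,0,0,0,0,0,0,0.1,0,0,0,0,0,0,0.1]'; python3 - <<'E'
from h import *
c=eyes.camera('wrist'); crop(c['color'],0,640,0,400,1,'z_w.png')
print(ctrl.hand_in(), sensors.get_obs()['time_s'])
E
```

```text
time_s: 35.15
ee_pos: [0.428, -0.3181, 0.2423]
eef_rot: [-3.141, -0.003, 1.601]
force: [0.8, 0.5, 0.6]
grip_width: 0.0518
the job is handed in; nothing more can be done
the job is handed in; nothing more can be done
```

View pics/z_w.png

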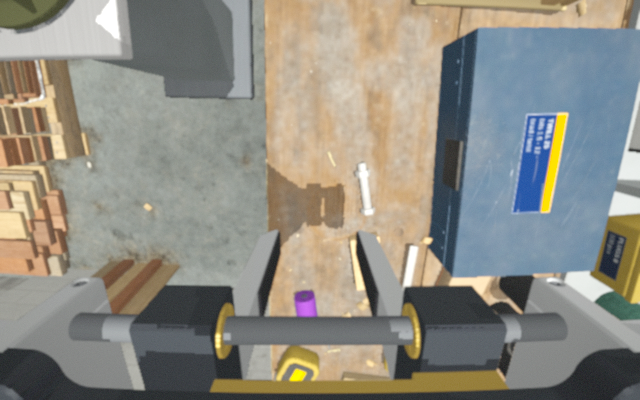

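All four rollers are in their chutes, and I handed the job in at about 35 s. The long pair is in the wide chute and the short pair in the narrow one. In each chute the thick roller went in first and lies against the stop, with the thin one resting against it.

**Last top-view check:** the roller centres were within about 3 mm of where they should rest. The short pair sits about 2–3 mm to the +y side, well inside the 15 mm allowed. I compared them by eye against projected positions, and took no separate speed reading.

**At hand-in:** the gripper was empty, 0.24 m above the bench and clear of everything. I never touched the bolt, the offcut or the purple roller. They still appear in place, though I did not measure the bolt and offcut again at the end.

**One disagreement:** the top-view estimates of the two short rollers were about 4–5 mm off along their length. The wrist camera showed this, and I corrected it before releasing each one.

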